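Lower the work-support roller and lock its quick-release clamp

ROBOT

A 6-joint arm with a two-finger parallel gripper is mounted at the origin on the work surface. World frame = base frame: x ahead of the robot, y to its left, z up, the work surface at z = 0. Lengths are in m, angles in rad, forces in N, time in s.
With the tool pointing down it reaches from about 0.3 to 0.775 m from the base axis. Payload 14.6 kg.
Tool frame: the origin (TCP) lies on the centre line of the jaws, within the pads' length; the fingertips stand ctrl.tcp_to_tips ahead of it and the grasp point (between the pads) lies 2 mm behind it (ctrl.tcp_to_tips is the distance from the TCP to the fingertips, in m); z points along the fingers, y is the line along which they close (so a half turn about z gives the same grasp; the last joint's range is limited). The gripper opens to 94 mm and grips with 3 to 60 N. Pads are 16 mm wide; open, the fingers measure 119 mm over their backs; the gripper's body (75 mm by 177 mm) begins 78 mm behind the grasp point.
Start: joints at [1.092, 0.3, 1.521, -0, 1.321, -0.067], TCP at [0.22, 0.504, 0.222] pointing down, gripper open.
Joint ranges: [-3.03, 3.03], [-0.79, 2.21], [0.23, 2.52], [-1.04, 4.18], [0, 3.07], [-2.55, 2.55]. Speed limits (rad/s): [2.22, 2.22, 2.57, 3.14, 3.14, 3.14].

INTERFACE

Orientations are given as [roll, pitch, yaw] about the fixed x, y, z axes, in that order (R = Rz(yaw) Ry(pitch) Rx(roll)).
In Python, from station import telemetry, viewer, hand_in, ctrl gives the robot as it stands.
- The arm moves only by the tool step_arm, never from a script. Its argument "plan" is a list of rows, each an object of numbers: "dx", "dy", "dz": the shift along the tool's x, y, z scaled (see below); "rx", "ry", "rz": the turn, a rotation vector about the tool's x, y, z scaled (see below); "claw": the closure, from 0 (fully open) to 1 (shut). In form: [{"dx": .., "dy": .., "dz": .., "rx": .., "ry": .., "rz": .., "claw": ..}, ...]. A call has 1 to 10 rows; each row shifts and turns the commanded pose from where the row before left it, along the tool's axes as they then stand; what a row does not reach is not made up. The controller multiplies each number of a shift by 0.1 m and each number of a turn by 90 degrees. A row lasts 1/10 s, in which the tool goes at most 50 mm and 8.59 degrees, less where a joint would pass 70% of its speed; a pose out of reach is approached as far as the arm can. A call with a number of a shift or a turn outside -1 to 1 is refused whole. A call with a gripper value outside its range is refused whole. The fingers move at their own pace and stop on an object; "grip_force" is the grip in N (left out, the last holds). Time passes only in rows, so rows that do not move let the fingers close. It gives the time, the measured TCP pose, the force, the opening and the grip force at its end, in the units of the state.
- telemetry.get_obs(): the state, without advancing time (a new reading comes with each control period).
- viewer.camera(name): name is "scene" or "top"; returns a dict with "img" (480x640x3 uint8, red, green, blue), "z_map" (480x640 float32, m along the optical axis (not along the pixel's ray), 0 where there is no reading), "fx", "fy", "cx", "cy" (pixels), "dist" ([k1, k2, p1, p2, k3] as OpenCV has them; the pictures are not rectified), "R" (3x3) and "t" (3): a world point X has camera coordinates R X + t. Camera axes: x right, y down, z forward; pixel columns grow to the right and rows downward; lengths in m; the calibration is good to about 2 mm. A picture is of the moment at which its call begins.
- hand_in(): hands the job in; it is judged then, once.
Trained networks look in a picture, given as the dict that the camera call returned (one of the last four; its "shot" number tells which), for a name from the list of things; names that differ only in an ending like _2 or _b are one class to them, and where a whole thing is asked for, a point or a joint stands for the part that bears it (a point fixed in the world has none). Each returns a list of dicts, best first, with "score" (0 to 1); they miss things now and then, are a little off and sometimes report something else, mostly with a low value. They report only what shows in the picture. A call takes as long as a camera call.
- viewer.recognise(target, picture): "rect" ([left, top, right, bottom] in pixels, round what is visible of it).
The state is a dict: "time_s": time; "qpos": joint angles; "joint_vel": joint speeds; "tau": joint torques, N m; "ee_pos": TCP position; "eef_rot": TCP orientation; "force": force on the tool from outside, world axes, zero at the start; "moment": the same for the moment, N m; "grip_width": finger opening in m; "grip_force": force on a finger pad.
Only numpy, scipy, OpenCV 4.12 (cv2) and the standard library are available. Lean on these libraries where they do the work, as an engineer would, in place of code of your own. Each camera call takes 0.05 s, during which the arm holds its last target. There are 200 camera calls.

TASK

Set up the roller support: first press its roller straight down until the stop collar on the post sits fully home on the split socket. Then turn the black four-armed hand nut clockwise, as seen facing that end of the bolt, until the opposite cam lever begins to meet firm resistance when it stands about straight out in line with the bolt, and only then push the lever over until it is fully closed. Leave the nut and lever set and let go, without disturbing the spare sanding bobbin, the wood strip or the try square.

Things in the scene. Friction and masses are not known exactly. Their poses are not given: they have to be found in the camera images.
- stand: Grey cast roller support fixed to the bench: round foot 176 mm across, split socket tube 46 mm across, rim 150 mm up. Origin: centre of the foot's underside, on the tube axis; z up. Two clamp ears point to its -x (roughly to the robot), 12 mm slot between. The clamp bolt runs along y through the ears at x -38 mm, height 130 mm: hand nut at the -y end, cam lever at the +y end.
- post (a joint): Height (m) of the post above home: 0 = stop collar (48 mm across) seated on the socket rim. Starts 0.022 to 0.055, held by friction; about 6 N downward moves it. The post carries a steel yoke (190 x 34 mm) with an aluminium roller, 172 mm long, 38 mm thick, along the stand's x, centred above the socket; it spins freely.
- roller_top (a point): Top of the roller at mid-length, on the post axis. 242 mm above the bench when the post is home. Axes as the stand's.
- nut (a joint): Turn of the hand nut (rad), growing as it tightens: clockwise seen from the stand's -y, so its upper arms move to the stand's +x. 2 mm of bolt per turn. At 0 and every quarter turn one arm points straight up. Stiff, about 0.2 N m; stays where left. Starts clearly too loose, needing about 0.7 to 1.3 turns. Range 0 to 14.
- nut_centre (a point): Centre of the hand nut's cross, on the bolt axis, 93 mm to the -y side of the stand's centre plane, 130 mm above the bench. Cross of 4 black plastic arms in an upright plane across the bolt: 100 mm tip to tip, each arm 17 mm wide and 20 mm thick along the bolt; hub 42 mm across. An arm can be pushed with shut fingers.
- lever (a joint): Angle of the cam lever (rad) on its upright pin: 0 = wide open, pointing to the stand's -x; 1.57 = straight out along the stand's +y, in line with the bolt; 3.14 = closed, pointing to the stand's +x beside the socket; stop at 3.25. Swings level, clockwise from above. Slack, it moves lightly (0.05 N m) and stays where left. Near 3.14 it locks over centre.
- lever_tip (a point): Free end, at mid-height (130 mm above the bench), of the straight aluminium cam lever, 115 mm from its pin, which stands at x -38, y +60 mm in the stand's frame. Paddle 10 mm thick, 28 mm tall; hub 36 mm wide. Its cam pulls the bolt 5 mm in all, 2.5 mm by 1.57 rad.
- squeeze (a joint): Squeeze in the clamp (m, as a gauge): 0 = slack, about 0.012 with the lever closed on a well set nut. The clamp springs: once slack is gone the lever resists (to about 0.6 N m if well set), and if let go half-way it springs back; a lever left straight out is pushed back towards open as the nut takes up the last slack.
- bobbin: Spare sanding drum, brown, standing upright, 48 mm across, 126 mm tall; origin at the centre of its underside. Leave alone.
- strip: Pale wood strip lying flat, 200 x 45 x 22 mm along its x, y, z; origin at the centre of its underside. Leave alone.
- square: Try square lying flat: wooden stock 110 x 20 x 16 mm along its x, steel blade 34 mm wide reaching to y +160 mm; origin under the stock's centre. Leave alone.

How it is judged:
On the way, in this order (a step that is already met when the one before it is completed fails the run):
1. the post is pressed down until its collar is seated (within 3 mm), lever still open (value of joint post below 0.003 m and value of joint lever below 2.2 rad), for 0.2 s.
2. with the post home and the lever not yet closed (below 2.2 rad), the nut is turned up to at least 5.3 rad, so that the lever will bite about straight out (all of step 1 and value of joint nut above 5.3 rad), for 0.2 s.
3. the lever is closed (past 3.0 rad) with the clamp's squeeze between 0.007 and 0.017 (value of joint post below 0.003 m and value of joint lever above 3 rad and value of joint squeeze between 0.007 and 0.017 m), for 0.2 s.
At the end, for the whole second after the job is handed in: The post is home (within 3 mm), the lever is closed (past 3.0 rad of 3.14) and the clamp's squeeze is 0.007 to 0.017, that is, the lever began to bite within about 25 degrees of straight out (all of step 3); the robot touches nothing.
It fails at once if the bobbin, strip or square is shoved more than 30 mm or the bobbin tipped (distance of any of bobbin, strip, square from where it was at the start of the episode above 0.03 m or angle between bobbin's own z axis and vertical above 0.5 rad).
It also fails if it takes over 72 s, if anything falls off the work surface, if the arm or the gripper's body presses on something with over 40 N, if the wrist force passes 120 N, or if a joint passes its speed limit or range.

## Working session

There is one attempt and no reset: what is moved stays moved. The work goes in short steps, Python scripts to look and compute and a tool call to move; the robot and the scene stay as the last step left them, time stands still between calls to the robot, and variables do not carry over. Pictures are saved under pics/ and viewed, at most 10 in all, crops included, and the job is handed in when it is done.

Besides the shell and the picture viewer there is one more tool, called after "Call:" by a JSON object that holds its "api" and its "payload", one argument or row to a line. step_arm: Moves the arm, as the interface text tells. Shifts and turns lie within -1 to 1; 1 stands for 0.1 m of shift or 90 degrees of turn. Its arguments: {"type":"object","properties":{"plan":{"type":"array"},"grip_force":{"type":"number"}},"required":["plan"]}

```bash
mkdir -p pics; ls; cat > h.py <<'E'
import numpy as np, cv2
from station import telemetry, viewer, hand_in, ctrl
def K(c): return np.array([[c['fx'],0,c['cx']],[0,c['fy'],c['cy']],[0,0,1]])
def cloud(c):
    h,w=c['z_map'].shape
    u,v=np.meshgrid(np.arange(w),np.arange(h))
    p=cv2.undistortPoints(np.stack([u,v],-1).reshape(-1,1,2).astype(np.float64),K(c),np.array(c['dist'])).reshape(h,w,2)
    z=c['z_map'][...,None]
    X=np.concatenate([p*z,z],-1)
    W=(X-c['t'])@np.array(c['R'])
    W[c['z_map']==0]=np.nan
    return W
def proj(c,P):
    return cv2.projectPoints(np.atleast_2d(P).astype(float),cv2.Rodrigues(np.array(c['R']))[0],np.array(c['t'],float),K(c),np.array(c['dist']))[0].reshape(-1,2)
def save(c,n): cv2.imwrite('pics/'+n,c['img'][...,::-1])
E
python3 - <<'E'
from h import *
print(ctrl.tcp_to_tips, telemetry.get_obs())
for n in ('scene','top'):
    c=viewer.camera(n); save(c,n+'0.png'); W=cloud(c); np.savez('/tmp/'+n+'.npz',W=W,img=c['img'])
    print(n,'cam pos',-np.array(c['R']).T@c['t'])
    for t in ['stand','roller_top','nut','lever','bobbin','strip','square']:
        for r in viewer.recognise(t,c)[:2]:
            l,tp,rr,b=[int(x) for x in r['rect']]; S=W[tp:b,l:rr].reshape(-1,3)
            print(t,round(r['score'],2),[l,tp,rr,b],np.nanmedian(S,0).round(3))
E
```

```text
pics
0.017 {'time_s': 0.0, 'qpos': array([ 1.09240955e+00,  3.00442355e-01,  1.52159500e+00,  2.84824864e-05,
        1.32068734e+00, -6.65742456e-02]), 'joint_vel': array([ 1.65825344e-03, -2.62717783e-03, -1.15792644e-03,  2.01772910e-05,
        8.93939286e-04, -3.83961579e-04]), 'tau': array([-1.25514340e-03, -5.31795502e+01, -3.52747858e+01,  7.07269949e-02,
        2.42416654e-02, -9.89131900e-05]), 'ee_pos': array([0.22001907, 0.50380716, 0.2218962 ]), 'eef_rot': array([-3.14046495e+00, -1.02836452e-04,  2.72977300e+00]), 'force': array([-0.81568495,  0.5097027 ,  0.03405717]), 'moment': array([ 0.00307419, -0.03449018, -0.01487924]), 'grip_force': 0.0, 'grip_width': 0.09397722297489634}
scene cam pos [ 1.23619428 -0.19002052  0.89750611]
stand 0.65 [279, 184, 395, 362] [0.588 0.027 0.005]
roller_top 0.61 [326, 187, 353, 286] [0.639 0.01  0.279]
nut 0.59 [280, 239, 312, 293] [ 0.535 -0.039  0.122]
nut 0.2 [326, 184, 356, 289] [0.631 0.014 0.276]
lever 0.8 [361, 222, 396, 280] [0.495 0.16  0.003]
bobbin 0.83 [456, 203, 485, 255] [0.52  0.359 0.048]
strip 0.94 [119, 305, 151, 402] [ 0.606 -0.375  0.022]
square 0.94 [427, 266, 518, 310] [0.624 0.325 0.003]
top cam pos [0.48136172 0.00897891 1.21544294]
stand 0.88 [257, 139, 364, 240] [0.65  0.047 0.002]
roller_top 0.62 [301, 141, 343, 232] [0.645 0.017 0.131]
nut 0.91 [333, 201, 359, 236] [ 0.569 -0.046  0.13 ]
lever 0.68 [259, 194, 300, 236] [0.583 0.133 0.001]
bobbin 0.65 [176, 227, 207, 247] [0.514 0.351 0.098]
bobbin 0.46 [258, 192, 298, 240] [0.58  0.137 0.001]
strip 0.63 [453, 181, 474, 254] [ 0.592 -0.374  0.021]
strip 0.31 [176, 185, 236, 221] [0.614 0.344 0.003]
square 0.94 [178, 186, 238, 217] [0.618 0.338 0.004]
square 0.33 [301, 139, 343, 229] [0.652 0.017 0.133]
```

```bash
python3 - <<'E'
from h import *
a=cv2.imread('pics/scene0.png')[150:390,230:550]; b=cv2.imread('pics/top0.png')[110:290,150:390]
cv2.imwrite('pics/c.png',cv2.resize(np.hstack([cv2.resize(a,(400,300)),cv2.resize(b,(400,300))]),(800,300)) if 0 else np.vstack([cv2.resize(a,(400,300),interpolation=3),cv2.resize(b,(400,300),interpolation=3)]))
# roller: points z>0.22
for n in ('scene','top'):
    d=np.load('/tmp/'+n+'.npz'); W=d['W'].reshape(-1,3); img=d['img'].reshape(-1,3)
    m=(W[:,2]>0.25)&(abs(W[:,0]-.64)<.15)&(abs(W[:,1])<.15)
    P=W[m]; 
    r=cv2.minAreaRect(P[:,:2].astype(np.float32)*1000); print(n,'roller',m.sum(),r,P[:,2].max(),np.percentile(P[:,2],95))
    near=(abs(W[:,0]-.62)<.2)&(abs(W[:,1])<.2)
    f=near&(W[:,2]>.1)&(W[:,2]<.19)
    for nm,mm in (('black',f&(img.max(1)<60)&(W[:,1]<0.0)),('lev',f&(W[:,1]>.06))):
        P=W[mm]
        if len(P)>5: print(nm,len(P),np.median(P,0).round(3),P.min(0).round(3),P.max(0).round(3),cv2.minAreaRect(P[:,:2].astype(np.float32)*1000))
E
```

```text
scene roller 2094 ((633.320068359375, 16.247333526611328), (37.82514572143555, 199.19532775878906), 75.04878997802734) 0.2885091590991197 0.28523018782928167
black 818 [ 0.587 -0.058  0.144] [ 0.53  -0.082  0.117] [ 0.619 -0.017  0.184] ((576.9115600585938, -46.039310455322266), (57.38979721069336, 90.6407699584961), 78.63375854492188)
lev 695 [0.605 0.093 0.143] [0.523 0.06  0.117] [0.63  0.171 0.151] ((579.82421875, 121.69758605957031), (47.599491119384766, 144.90646362304688), 34.50741195678711)
top roller 1514 ((628.995849609375, 18.61556625366211), (37.85629653930664, 202.593017578125), 75.1216049194336) 0.2865199309188479 0.284267947056247
black 509 [ 0.571 -0.052  0.146] [ 0.522 -0.08   0.117] [ 0.615 -0.013  0.181] ((572.6248168945312, -42.91132354736328), (57.90461349487305, 94.64644622802734), 75.93439483642578)
lev 424 [0.593 0.099 0.142] [0.521 0.06  0.121] [0.625 0.172 0.152] ((579.3307495117188, 121.71329498291016), (48.91474151611328, 143.66964721679688), 33.23974609375)
```

View pics/c.png

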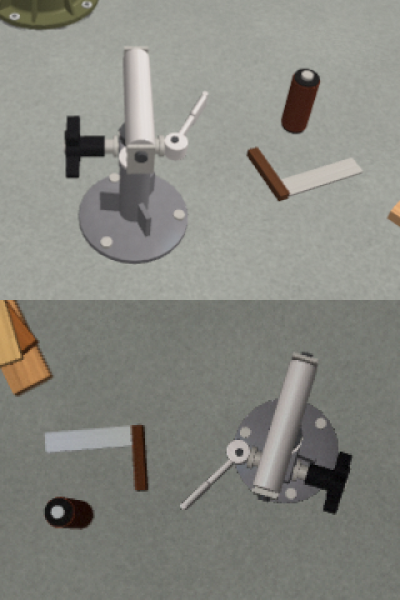

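The picture shows the stand with its roller running away from the robot and the nut on the right. The lever is at about 0.5 rad, pointing to the robot's left. The stand is at about (0.631, 0.0175) with yaw about -15°, and the roller top is at about 0.285. I'll raise the tool, shut the fingers and turn it so tool x = stand y and tool y = stand x.

Call:
{"api": "step_arm", "payload": {
  "plan": [
    {"dz": -0.25,"rz": 0.0905,"claw": 1},
    {"dz": -0.25,"rz": 0.0905,"claw": 1},
    {"dz": -0.25,"rz": 0.0905,"claw": 1},
    {"dz": -0.25,"rz": 0.0905,"claw": 1},
    {"dz": -0.2,"rz": 0.0905,"claw": 1},
    {"rz": 0.0905,"claw": 1},
    {"rz": 0.0905,"claw": 1},
    {"rz": 0.0905,"claw": 1},
    {"rz": 0.0905,"claw": 1},
    {"rz": 0.0905,"claw": 1}
  ],
  "grip_force": 20
}}

```text
$.plan[0]: bad value
```

Call:
{"api": "step_arm", "payload": {
  "plan": [
    {"dx": -0.24,"dy": 0.345,"claw": 1},
    {"dx": -0.24,"dy": 0.345,"claw": 1},
    {"dx": -0.24,"dy": 0.345,"claw": 1},
    {"dx": -0.24,"dy": 0.345,"claw": 1},
    {"dx": -0.24,"dy": 0.345,"claw": 1},
    {"dx": -0.24,"dy": 0.345,"claw": 1},
    {"dx": -0.24,"dy": 0.345,"claw": 1},
    {"dx": -0.24,"dy": 0.345,"claw": 1},
    {"dx": -0.24,"dy": 0.345,"claw": 1},
    {"dx": -0.24,"dy": 0.345,"claw": 1}
  ]
}}

```text
$.plan[0]: bad value
```

Call:
{"api": "step_arm", "payload": {
  "plan": [
    {"dx": 0,"dy": 0,"dz": -0.25,"rx": 0,"ry": 0,"rz": 0.0905,"claw": 1},
    {"dx": 0,"dy": 0,"dz": -0.25,"rx": 0,"ry": 0,"rz": 0.0905,"claw": 1},
    {"dx": 0,"dy": 0,"dz": -0.25,"rx": 0,"ry": 0,"rz": 0.0905,"claw": 1},
    {"dx": 0,"dy": 0,"dz": -0.25,"rx": 0,"ry": 0,"rz": 0.0905,"claw": 1},
    {"dx": 0,"dy": 0,"dz": -0.2,"rx": 0,"ry": 0,"rz": 0.0905,"claw": 1},
    {"dx": 0,"dy": 0,"dz": 0,"rx": 0,"ry": 0,"rz": 0.0905,"claw": 1},
    {"dx": 0,"dy": 0,"dz": 0,"rx": 0,"ry": 0,"rz": 0.0905,"claw": 1},
    {"dx": 0,"dy": 0,"dz": 0,"rx": 0,"ry": 0,"rz": 0.0905,"claw": 1},
    {"dx": 0,"dy": 0,"dz": 0,"rx": 0,"ry": 0,"rz": 0.0905,"claw": 1},
    {"dx": 0,"dy": 0,"dz": 0,"rx": 0,"ry": 0,"rz": 0.0905,"claw": 1}
  ],
  "grip_force": 20
}}

```text
time_s: 1.8
ee_pos: [0.2201, 0.504, 0.3424]
eef_rot: [-3.142, 0.0, 1.302]
force: [0.1, -1.1, -0.6]
grip_width: 0.0177
grip_force: 0.0
```

Call:
{"api": "step_arm", "payload": {
  "plan": [
    {"dx": -0.24,"dy": 0.345,"dz": 0,"rx": 0,"ry": 0,"rz": 0,"claw": 1},
    {"dx": -0.24,"dy": 0.345,"dz": 0,"rx": 0,"ry": 0,"rz": 0,"claw": 1},
    {"dx": -0.24,"dy": 0.345,"dz": 0,"rx": 0,"ry": 0,"rz": 0,"claw": 1},
    {"dx": -0.24,"dy": 0.345,"dz": 0,"rx": 0,"ry": 0,"rz": 0,"claw": 1},
    {"dx": -0.24,"dy": 0.345,"dz": 0,"rx": 0,"ry": 0,"rz": 0,"claw": 1},
    {"dx": -0.24,"dy": 0.345,"dz": 0,"rx": 0,"ry": 0,"rz": 0,"claw": 1},
    {"dx": -0.24,"dy": 0.345,"dz": 0,"rx": 0,"ry": 0,"rz": 0,"claw": 1},
    {"dx": -0.24,"dy": 0.345,"dz": 0,"rx": 0,"ry": 0,"rz": 0,"claw": 1},
    {"dx": -0.24,"dy": 0.345,"dz": 0,"rx": 0,"ry": 0,"rz": 0,"claw": 1},
    {"dx": -0.24,"dy": 0.345,"dz": 0,"rx": 0,"ry": 0,"rz": 0,"claw": 1}
  ]
}}

```text
time_s: 2.8
ee_pos: [0.4919, 0.1811, 0.3426]
eef_rot: [3.141, -0.0, 1.308]
force: [-0.3, 1.0, 0.8]
grip_width: 0.0004
grip_force: 0.0
```

Call:
{"api": "step_arm", "payload": {
  "plan": [
    {"dx": -0.24,"dy": 0.345,"dz": 0,"rx": 0,"ry": 0,"rz": 0,"claw": 1},
    {"dx": -0.24,"dy": 0.345,"dz": 0,"rx": 0,"ry": 0,"rz": 0,"claw": 1},
    {"dx": -0.24,"dy": 0.345,"dz": 0,"rx": 0,"ry": 0,"rz": 0,"claw": 1},
    {"dx": -0.24,"dy": 0.345,"dz": 0,"rx": 0,"ry": 0,"rz": 0,"claw": 1},
    {"dx": -0.24,"dy": 0.345,"dz": 0,"rx": 0,"ry": 0,"rz": 0,"claw": 1},
    {"dx": 0,"dy": 0,"dz": 0.1,"rx": 0,"ry": 0,"rz": 0,"claw": 1},
    {"dx": 0,"dy": 0,"dz": 0.1,"rx": 0,"ry": 0,"rz": 0,"claw": 1},
    {"dx": 0,"dy": 0,"dz": 0.1,"rx": 0,"ry": 0,"rz": 0,"claw": 1},
    {"dx": 0,"dy": 0,"dz": 0,"rx": 0,"ry": 0,"rz": 0,"claw": 1}
  ]
}}

```text
time_s: 3.7
ee_pos: [0.6256, 0.023, 0.311]
eef_rot: [-3.139, 0.0, 1.309]
force: [0.5, -0.3, 0.7]
grip_width: 0.0005
grip_force: 0.0
```

Call:
{"api": "step_arm", "payload": {
  "plan": [
    {"dx": -0.04,"dy": 0.066,"dz": 0,"rx": 0,"ry": 0,"rz": 0,"claw": 1},
    {"dx": 0,"dy": 0,"dz": 0.07,"rx": 0,"ry": 0,"rz": 0,"claw": 1},
    {"dx": 0,"dy": 0,"dz": 0.07,"rx": 0,"ry": 0,"rz": 0,"claw": 1},
    {"dx": 0,"dy": 0,"dz": 0.07,"rx": 0,"ry": 0,"rz": 0,"claw": 1},
    {"dx": 0,"dy": 0,"dz": 0.07,"rx": 0,"ry": 0,"rz": 0,"claw": 1},
    {"dx": 0,"dy": 0,"dz": 0.07,"rx": 0,"ry": 0,"rz": 0,"claw": 1},
    {"dx": 0,"dy": 0,"dz": 0.07,"rx": 0,"ry": 0,"rz": 0,"claw": 1},
    {"dx": 0,"dy": 0,"dz": 0.07,"rx": 0,"ry": 0,"rz": 0,"claw": 1},
    {"dx": 0,"dy": 0,"dz": 0,"rx": 0,"ry": 0,"rz": 0,"claw": 1}
  ]
}}

```text
time_s: 4.6
ee_pos: [0.6317, 0.0165, 0.2628]
eef_rot: [-3.142, 0.0, 1.308]
force: [0.1, -0.5, 0.0]
grip_width: 0.0003
grip_force: 0.0
```

Call:
{"api": "step_arm", "payload": {
  "plan": [
    {"dx": 0,"dy": 0,"dz": 0.02,"rx": 0,"ry": 0,"rz": 0,"claw": 1},
    {"dx": 0,"dy": 0,"dz": 0.02,"rx": 0,"ry": 0,"rz": 0,"claw": 1},
    {"dx": 0,"dy": 0,"dz": 0,"rx": 0,"ry": 0,"rz": 0,"claw": 1},
    {"dx": 0,"dy": 0,"dz": 0,"rx": 0,"ry": 0,"rz": 0,"claw": 1}
  ]
}}

```text
time_s: 5.0
ee_pos: [0.6317, 0.0165, 0.2596]
eef_rot: [3.142, -0.0, 1.308]
force: [-0.4, 0.2, 3.2]
grip_width: 0.0007
grip_force: 1.8
```

Call:
{"api": "step_arm", "payload": {
  "plan": [
    {"dx": 0,"dy": 0,"dz": 0.015,"rx": 0,"ry": 0,"rz": 0,"claw": 1},
    {"dx": 0,"dy": 0,"dz": 0.015,"rx": 0,"ry": 0,"rz": 0,"claw": 1},
    {"dx": 0,"dy": 0,"dz": 0,"rx": 0,"ry": 0,"rz": 0,"claw": 1},
    {"dx": 0,"dy": 0,"dz": 0,"rx": 0,"ry": 0,"rz": 0,"claw": 1}
  ]
}}

```text
time_s: 5.4
ee_pos: [0.6319, 0.0166, 0.2589]
eef_rot: [3.139, -0.001, 1.308]
force: [-6.5, 0.5, 18.8]
grip_width: 0.0002
grip_force: 9.1
```

Collar seated: the tip height is 0.242 and the force rose sharply. Next I'll move to the nut's robot side and look.

Call:
{"api": "step_arm", "payload": {
  "plan": [
    {"dx": 0,"dy": 0,"dz": -0.3,"rx": 0,"ry": 0,"rz": 0,"claw": 1},
    {"dx": -0.32,"dy": -0.3,"dz": 0,"rx": 0,"ry": 0,"rz": 0,"claw": 1},
    {"dx": -0.32,"dy": -0.3,"dz": 0,"rx": 0,"ry": 0,"rz": 0,"claw": 1},
    {"dx": -0.3,"dy": -0.3,"dz": 0,"rx": 0,"ry": 0,"rz": 0,"claw": 1},
    {"dx": 0,"dy": -0.3,"dz": 0,"rx": 0,"ry": 0,"rz": 0,"claw": 1},
    {"dx": 0,"dy": 0,"dz": 0,"rx": 0,"ry": 0,"rz": 0,"claw": 1}
  ]
}}

```text
time_s: 6.0
ee_pos: [0.4893, -0.0432, 0.2869]
eef_rot: [3.141, -0.0, 1.307]
force: [1.4, 0.3, 1.4]
grip_width: 0.0004
grip_force: 0.0
```

```bash
python3 - <<'E'
from h import *
print(telemetry.get_obs()['ee_pos'])
a=np.deg2rad(-15); R=np.array([[np.cos(a),-np.sin(a),0],[np.sin(a),np.cos(a),0],[0,0,1]]); o=np.array([.631,.0175,0])
for n in ('scene','top'):
    c=viewer.camera(n); W=cloud(c); S=(W-o)@R
    zr=S[(abs(S[...,0])<.07)&(abs(S[...,1])<.01)&(S[...,2]>.22)]; print(n,'roller top',np.percentile(zr[:,2],95) if len(zr) else None)
    ey=S[(S[...,2]>.22)&(S[...,2]<.245)&(abs(S[...,0])<.07)&(abs(S[...,1])<.03)][:,1]; print('roller y',ey.min() if len(ey) else 0,ey.max() if len(ey) else 0)
    m=(c['img'].max(-1)<70)&(S[...,1]<-.078)&(S[...,1]>-.11)&(abs(S[...,0]+.038)<.065)&(abs(S[...,2]-.13)<.065)
    P=S[m]; q=P[:,[0,2]]-[-.038,.13]; r=np.hypot(*q.T)
    f=np.rad2deg(np.arctan2(q[:,0],q[:,1]))[r>.03]
    print('y range',P[:,1].min(),P[:,1].max(),'phi hist',np.histogram(f,bins=np.arange(-180,181,15)))
    l,t_,=0,0
    uv=proj(c,np.array([-.038,-.093,.13])@R.T+o)[0].astype(int)
    cv2.imwrite(f'pics/nut_{n}.png',cv2.resize(c['img'][uv[1]-60:uv[1]+60,uv[0]-60:uv[0]+80,::-1],(560,480),interpolation=3))
E
python3 -c "
import cv2,numpy as np
cv2.imwrite('pics/nut.png',np.hstack([cv2.resize(cv2.imread('pics/nut_%s.png'%n),(400,343)) for n in('scene','top')]))"
```

```text
[ 0.48931848 -0.04315164  0.28689567]
scene roller top 0.24499707514169775
roller y -0.0196017244103552 0.01835954508911465
y range -0.1032746155092726 -0.07913921076359472 phi hist (array([ 1,  0,  0,  0,  0,  0,  0, 15, 74,  0,  0,  0, 18, 98,  9,  0,  0,
        7, 95,  9,  0,  0,  0,  0]), array([-180, -165, -150, -135, -120, -105,  -90,  -75,  -60,  -45,  -30,
        -15,    0,   15,   30,   45,   60,   75,   90,  105,  120,  135,
        150,  165,  180]))
top roller top 0.24368403069895278
roller y -0.018118267517278238 0.019568910602319266
y range -0.10487983120868241 -0.08845056231182744 phi hist (array([0, 0, 0, 0, 0, 0, 0, 0, 0, 0, 0, 0, 0, 0, 0, 0, 0, 0, 0, 0, 0, 0,
       0, 0]), array([-180, -165, -150, -135, -120, -105,  -90,  -75,  -60,  -45,  -30,
        -15,    0,   15,   30,   45,   60,   75,   90,  105,  120,  135,
        150,  165,  180]))
```

View pics/nut.png

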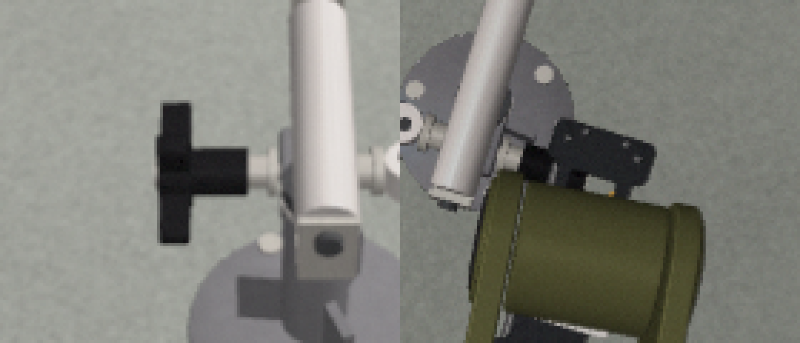

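The upper arm is at about 20° past vertical towards +x and the next arm at about -70°. The frame checks out: roller top 0.243, centred in y. I'll start the nut pushes.

Call:
{"api": "step_arm", "payload": {
  "plan": [
    {"dx": 0.02,"dy": 0.28,"dz": 0.3,"rx": 0,"ry": 0,"rz": 0,"claw": 1},
    {"dx": 0,"dy": 0,"dz": 0.4,"rx": 0,"ry": 0,"rz": 0,"claw": 1},
    {"dx": 0,"dy": 0,"dz": 0.4,"rx": 0,"ry": 0,"rz": 0,"claw": 1},
    {"dx": 0,"dy": 0.1,"dz": 0,"rx": 0,"ry": 0,"rz": 0,"claw": 1},
    {"dx": 0,"dy": 0.12,"dz": 0,"rx": 0,"ry": 0,"rz": 0,"claw": 1},
    {"dx": 0,"dy": 0.12,"dz": 0,"rx": 0,"ry": 0,"rz": 0,"claw": 1},
    {"dx": 0,"dy": 0.12,"dz": 0,"rx": 0,"ry": 0,"rz": 0,"claw": 1},
    {"dx": 0,"dy": 0.12,"dz": 0,"rx": 0,"ry": 0,"rz": 0,"claw": 1},
    {"dx": 0,"dy": 0.12,"dz": 0,"rx": 0,"ry": 0,"rz": 0,"claw": 1},
    {"dx": 0,"dy": 0,"dz": 0,"rx": 0,"ry": 0,"rz": 0,"claw": 1}
  ]
}}

```text
time_s: 7.1
ee_pos: [0.5886, -0.067, 0.1778]
eef_rot: [3.14, -0.0, 1.308]
force: [-0.2, 0.5, -1.2]
grip_width: 0.0008
grip_force: 0.0
```

Call:
{"api": "step_arm", "payload": {
  "plan": [
    {"dx": 0,"dy": 0,"dz": -0.38,"rx": 0,"ry": 0,"rz": 0,"claw": 1},
    {"dx": 0,"dy": -0.37,"dz": 0,"rx": 0,"ry": 0,"rz": 0,"claw": 1},
    {"dx": 0,"dy": -0.37,"dz": 0,"rx": 0,"ry": 0,"rz": 0,"claw": 1},
    {"dx": 0,"dy": 0,"dz": 0.38,"rx": 0,"ry": 0,"rz": 0,"claw": 1},
    {"dx": 0,"dy": 0.12,"dz": 0,"rx": 0,"ry": 0,"rz": 0,"claw": 1},
    {"dx": 0,"dy": 0.12,"dz": 0,"rx": 0,"ry": 0,"rz": 0,"claw": 1},
    {"dx": 0,"dy": 0.12,"dz": 0,"rx": 0,"ry": 0,"rz": 0,"claw": 1},
    {"dx": 0,"dy": 0.12,"dz": 0,"rx": 0,"ry": 0,"rz": 0,"claw": 1},
    {"dx": 0,"dy": 0.12,"dz": 0,"rx": 0,"ry": 0,"rz": 0,"claw": 1},
    {"dx": 0,"dy": 0.13,"dz": 0,"rx": 0,"ry": 0,"rz": 0,"claw": 1}
  ]
}}

```text
time_s: 8.1
ee_pos: [0.5869, -0.0664, 0.1793]
eef_rot: [3.139, -0.0, 1.309]
force: [-6.9, 2.2, 0.1]
grip_width: 0.0003
grip_force: 2.8
```

```bash
cat >> h.py <<'E'
a=np.deg2rad(-15); R=np.array([[np.cos(a),-np.sin(a),0],[np.sin(a),np.cos(a),0],[0,0,1]]); o=np.array([.631,.0175,0])
def report(lev=False):
    c=viewer.camera('scene'); S=(cloud(c)-o)@R
    m=(c['img'].max(-1)<70)&(S[...,1]<-.078)&(S[...,1]>-.11)&(abs(S[...,0]+.038)<.065)&(abs(S[...,2]-.13)<.065)
    q=S[m][:,[0,2]]-[-.038,.13]; r=np.hypot(*q.T); f=np.rad2deg(np.arctan2(q[:,0],q[:,1]))[r>.03]
    z=np.exp(4j*np.deg2rad(f)).mean(); print('nut phi mod 90:',np.rad2deg(np.angle(z))/4,abs(z),len(f))
    q=S[(S[...,1]>.02)&(abs(S[...,2]-.13)<.02)][:,:2]-[-.038,.06]; r=np.hypot(*q.T); s=(r>.045)&(r<.118); q=q[s]
    if len(q): th=np.pi-np.arctan2(q[:,1],q[:,0]); print('lever',len(q),np.median(th),np.percentile(th,[10,90]),'rmax',r[s].max())
    t=(telemetry.get_obs()['ee_pos']-o)@R; print('tcp stand',t.round(4)); return c
E
python3 -c "
from h import *
report()"
```

```text
nut phi mod 90: 39.71153752923807 0.8854062930077485 187
lever 205 0.5400524915148184 [0.46982289 0.56432482] rmax 0.11788055958462665
tcp stand [-0.0198 -0.0926  0.1785]
```

Call:
{"api": "step_arm", "payload": {
  "plan": [
    {"dx": 0,"dy": 0.07,"dz": 0,"rx": 0,"ry": 0,"rz": 0,"claw": 1},
    {"dx": 0,"dy": 0,"dz": -0.38,"rx": 0,"ry": 0,"rz": 0,"claw": 1},
    {"dx": 0,"dy": -0.42,"dz": 0,"rx": 0,"ry": 0,"rz": 0,"claw": 1},
    {"dx": 0,"dy": -0.42,"dz": 0,"rx": 0,"ry": 0,"rz": 0,"claw": 1},
    {"dx": 0,"dy": 0,"dz": 0.38,"rx": 0,"ry": 0,"rz": 0,"claw": 1},
    {"dx": 0,"dy": 0.16,"dz": 0,"rx": 0,"ry": 0,"rz": 0,"claw": 1},
    {"dx": 0,"dy": 0.16,"dz": 0,"rx": 0,"ry": 0,"rz": 0,"claw": 1},
    {"dx": 0,"dy": 0.16,"dz": 0,"rx": 0,"ry": 0,"rz": 0,"claw": 1},
    {"dx": 0,"dy": 0.16,"dz": 0,"rx": 0,"ry": 0,"rz": 0,"claw": 1},
    {"dx": 0,"dy": 0.16,"dz": 0,"rx": 0,"ry": 0,"rz": 0,"claw": 1}
  ]
}}

```text
time_s: 9.15
ee_pos: [0.5894, -0.0672, 0.1788]
eef_rot: [3.14, -0.0, 1.308]
force: [-7.2, 2.1, 1.2]
grip_width: 0.0009
grip_force: 2.9
```

Call:
{"api": "step_arm", "payload": {
  "plan": [
    {"dx": 0,"dy": 0.04,"dz": 0,"rx": 0,"ry": 0,"rz": 0,"claw": 1},
    {"dx": 0,"dy": 0,"dz": 0,"rx": 0,"ry": 0,"rz": 0,"claw": 1},
    {"dx": 0,"dy": 0,"dz": -0.38,"rx": 0,"ry": 0,"rz": 0,"claw": 1},
    {"dx": 0,"dy": -0.42,"dz": 0,"rx": 0,"ry": 0,"rz": 0,"claw": 1},
    {"dx": 0,"dy": -0.42,"dz": 0,"rx": 0,"ry": 0,"rz": 0,"claw": 1}
  ]
}}

```text
time_s: 9.65
ee_pos: [0.5105, -0.0463, 0.2151]
eef_rot: [3.139, -0.0, 1.308]
force: [-0.3, 0.2, 0.8]
grip_width: 0.0002
grip_force: 0.0
```

```bash
python3 -c "
from h import *
c=report(); cv2.imwrite('pics/n2.png',cv2.resize(c['img'][170:310,250:410,::-1],(640,560)))"
```

```text
nut phi mod 90: -36.214769114674816 0.7120544888024795 320
lever 207 0.5400835026512021 [0.47077615 0.56716899] rmax 0.11676682735230794
tcp stand [-0.1059 -0.0927  0.2137]
```

View pics/n2.png

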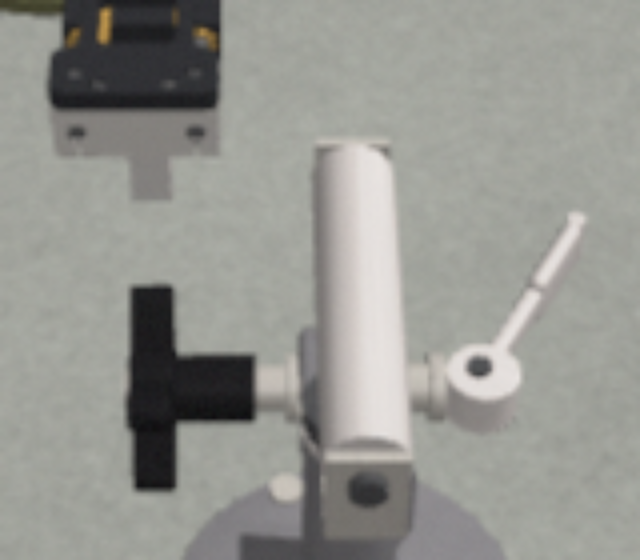

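Call:
{"api": "step_arm", "payload": {
  "plan": [
    {"dx": 0,"dy": 0.05,"dz": 0.36,"rx": 0,"ry": 0,"rz": 0,"claw": 1},
    {"dx": 0,"dy": 0.14,"dz": 0,"rx": 0,"ry": 0,"rz": 0,"claw": 1},
    {"dx": 0,"dy": 0.14,"dz": 0,"rx": 0,"ry": 0,"rz": 0,"claw": 1},
    {"dx": 0,"dy": 0.14,"dz": 0,"rx": 0,"ry": 0,"rz": 0,"claw": 1},
    {"dx": 0,"dy": 0.14,"dz": 0,"rx": 0,"ry": 0,"rz": 0,"claw": 1},
    {"dx": 0,"dy": 0.14,"dz": 0,"rx": 0,"ry": 0,"rz": 0,"claw": 1},
    {"dx": 0,"dy": 0.14,"dz": 0,"rx": 0,"ry": 0,"rz": 0,"claw": 1},
    {"dx": 0,"dy": 0.03,"dz": 0,"rx": 0,"ry": 0,"rz": 0,"claw": 1},
    {"dx": 0,"dy": 0,"dz": -0.38,"rx": 0,"ry": 0,"rz": 0,"claw": 1},
    {"dx": 0,"dy": -0.42,"dz": 0,"rx": 0,"ry": 0,"rz": 0,"claw": 1}
  ]
}}

```text
time_s: 10.7
ee_pos: [0.5631, -0.0603, 0.221]
eef_rot: [3.132, -0.001, 1.308]
force: [-0.9, 0.5, -0.0]
grip_width: 0.0005
grip_force: 0.0
```

Call:
{"api": "step_arm", "payload": {
  "plan": [
    {"dx": 0,"dy": -0.42,"dz": 0,"rx": 0,"ry": 0,"rz": 0,"claw": 1},
    {"dx": 0,"dy": 0,"dz": 0.38,"rx": 0,"ry": 0,"rz": 0,"claw": 1},
    {"dx": 0,"dy": 0.14,"dz": 0,"rx": 0,"ry": 0,"rz": 0,"claw": 1},
    {"dx": 0,"dy": 0.14,"dz": 0,"rx": 0,"ry": 0,"rz": 0,"claw": 1},
    {"dx": 0,"dy": 0.14,"dz": 0,"rx": 0,"ry": 0,"rz": 0,"claw": 1},
    {"dx": 0,"dy": 0.14,"dz": 0,"rx": 0,"ry": 0,"rz": 0,"claw": 1},
    {"dx": 0,"dy": 0.14,"dz": 0,"rx": 0,"ry": 0,"rz": 0,"claw": 1},
    {"dx": 0,"dy": 0.14,"dz": 0,"rx": 0,"ry": 0,"rz": 0,"claw": 1},
    {"dx": 0,"dy": 0,"dz": 0,"rx": 0,"ry": 0,"rz": 0,"claw": 1},
    {"dx": 0,"dy": 0,"dz": -0.38,"rx": 0,"ry": 0,"rz": 0,"claw": 1}
  ]
}}

```text
time_s: 11.7
ee_pos: [0.5982, -0.07, 0.2123]
eef_rot: [-3.134, 0.001, 1.308]
force: [-0.1, 0.6, 0.2]
grip_width: 0.0004
grip_force: 0.0
```

```bash
python3 -c "
from h import *
c=report()"
```

```text
nut phi mod 90: -43.1274411419566 0.903349476754697 194
lever 212 0.5419359045532781 [0.4668782  0.56796116] rmax 0.11746718051410861
tcp stand [-0.0067 -0.0927  0.2221]
```

Call:
{"api": "step_arm", "payload": {
  "plan": [
    {"dx": 0,"dy": 0,"dz": -0.4,"rx": 0,"ry": 0,"rz": 0,"claw": 1},
    {"dx": 0,"dy": 0,"dz": -0.4,"rx": 0,"ry": 0,"rz": 0,"claw": 1},
    {"dx": 0.324,"dy": -0.244,"dz": 0,"rx": 0,"ry": 0,"rz": 0,"claw": 1},
    {"dx": 0.324,"dy": -0.244,"dz": 0,"rx": 0,"ry": 0,"rz": 0,"claw": 1},
    {"dx": 0.324,"dy": -0.244,"dz": 0,"rx": 0,"ry": 0,"rz": 0,"claw": 1},
    {"dx": 0.324,"dy": -0.244,"dz": 0,"rx": 0,"ry": 0,"rz": 0,"claw": 1},
    {"dx": 0.324,"dy": -0.244,"dz": 0,"rx": 0,"ry": 0,"rz": 0,"claw": 1},
    {"dx": 0,"dy": 0,"dz": 0.4,"rx": 0,"ry": 0,"rz": 0,"claw": 1},
    {"dx": 0,"dy": 0,"dz": 0.4,"rx": 0,"ry": 0,"rz": 0,"claw": 1},
    {"dx": 0,"dy": 0,"dz": 0,"rx": 0,"ry": 0,"rz": 0,"claw": 1}
  ]
}}

```text
time_s: 12.75
ee_pos: [0.5219, 0.1177, 0.2124]
eef_rot: [-3.135, 0.003, 1.309]
force: [0.1, -0.0, -0.0]
grip_width: 0.0004
grip_force: 0.0
```

```bash
python3 -c "
from h import *
c=report()"
```

```text
nut phi mod 90: -34.859284393598365 0.724233794054637 322
lever 209 0.5407645499382765 [0.46818481 0.56720266] rmax 0.11726479627954033
tcp stand [-0.13    0.0689  0.2157]
```

Call:
{"api": "step_arm", "payload": {
  "plan": [
    {"dx": 0,"dy": 0,"dz": 0.385,"rx": 0,"ry": 0,"rz": 0,"claw": 1},
    {"dx": 0,"dy": 0,"dz": 0.385,"rx": 0,"ry": 0,"rz": 0,"claw": 1},
    {"dx": 0.219,"dy": 0.051,"dz": 0,"rx": 0,"ry": 0,"rz": 0,"claw": 1},
    {"dx": 0.11,"dy": 0.055,"dz": 0,"rx": 0,"ry": 0,"rz": 0,"claw": 1},
    {"dx": 0.1,"dy": 0.055,"dz": 0,"rx": 0,"ry": 0,"rz": 0,"claw": 1},
    {"dx": 0.1,"dy": 0.094,"dz": 0,"rx": 0,"ry": 0,"rz": 0,"claw": 1},
    {"dx": 0.1,"dy": 0.094,"dz": 0,"rx": 0,"ry": 0,"rz": 0,"claw": 1},
    {"dx": 0.067,"dy": 0.12,"dz": 0,"rx": 0,"ry": 0,"rz": 0,"claw": 1},
    {"dx": 0.067,"dy": 0.12,"dz": 0,"rx": 0,"ry": 0,"rz": 0,"claw": 1},
    {"dx": 0,"dy": 0,"dz": 0,"rx": 0,"ry": 0,"rz": 0,"claw": 1}
  ]
}}

```text
time_s: 13.8
ee_pos: [0.6026, 0.1764, 0.141]
eef_rot: [3.139, -0.001, 1.308]
force: [-0.0, 0.6, 0.0]
grip_width: 0.0005
grip_force: 0.1
```

Call:
{"api": "step_arm", "payload": {
  "plan": [
    {"dx": 0.03,"dy": 0.134,"dz": 0,"rx": 0,"ry": 0,"rz": 0,"claw": 1},
    {"dx": 0.03,"dy": 0.134,"dz": 0,"rx": 0,"ry": 0,"rz": 0,"claw": 1},
    {"dx": 0,"dy": 0,"dz": 0,"rx": 0,"ry": 0,"rz": 0,"claw": 1}
  ]
}}

```text
time_s: 14.1
ee_pos: [0.6289, 0.1748, 0.1403]
eef_rot: [3.141, -0.001, 1.308]
force: [-3.7, 0.7, 2.9]
grip_width: 0.0005
grip_force: 1.7
```

Call:
{"api": "step_arm", "payload": {
  "plan": [
    {"dx": -0.01,"dy": 0.134,"dz": 0,"rx": 0,"ry": 0,"rz": 0,"claw": 1},
    {"dx": -0.01,"dy": 0.134,"dz": 0,"rx": 0,"ry": 0,"rz": 0,"claw": 1},
    {"dx": 0,"dy": 0,"dz": 0,"rx": 0,"ry": 0,"rz": 0,"claw": 1}
  ]
}}

```text
time_s: 14.4
ee_pos: [0.6536, 0.1662, 0.1399]
eef_rot: [-3.141, -0.001, 1.308]
force: [-4.5, 1.8, 0.2]
grip_width: 0.0003
grip_force: 2.0
```

```bash
python3 -c "
from h import *
c=report()"
```

```text
nut phi mod 90: -34.871436792311464 0.716982038307116 322
lever 450 2.071709249646654 [2.01670314 2.10153147] rmax 0.11795102383906103
tcp stand [-0.0169  0.1495  0.1399]
```

Call:
{"api": "step_arm", "payload": {
  "plan": [
    {"dx": 0,"dy": -0.3,"dz": 0,"rx": 0,"ry": 0,"rz": 0,"claw": 1},
    {"dx": -0.05,"dy": -0.3,"dz": 0,"rx": 0,"ry": 0,"rz": 0,"claw": 1},
    {"dx": -0.2,"dy": -0.3,"dz": 0,"rx": 0,"ry": 0,"rz": 0,"claw": 1},
    {"dx": 0,"dy": 0,"dz": 0,"rx": 0,"ry": 0,"rz": 0,"claw": 1}
  ]
}}

```text
time_s: 14.85
ee_pos: [0.557, 0.1648, 0.14]
eef_rot: [-3.141, 0.001, 1.309]
force: [-0.1, -1.0, -0.9]
grip_width: 0.0006
grip_force: 0.0
```

```bash
python3 -c "
from h import *
c=report(); cv2.imwrite('pics/n3.png',cv2.resize(c['img'][170:310,250:410,::-1],(640,560)))"
```

```text
nut phi mod 90: -34.96256865701535 0.7025644079884256 323
lever 468 1.4566747646332538 [0.84221842 1.48766728] rmax 0.11799012518164187
tcp stand [-0.1075  0.1241  0.1407]
```

View pics/n3.png

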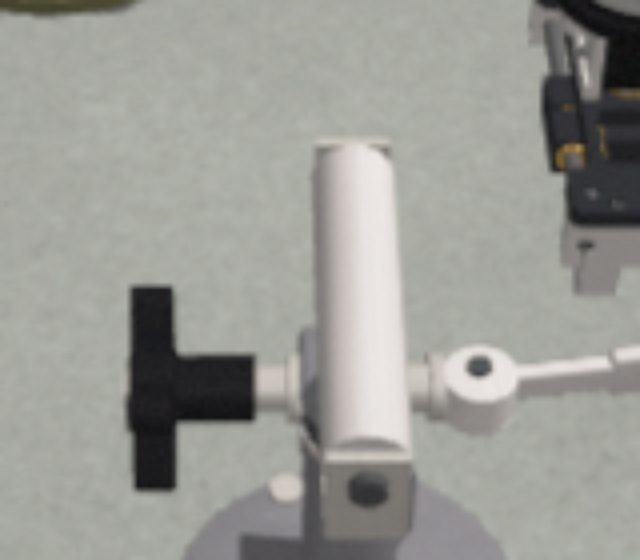

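It bites at about 1.45 rad, springing back from 2.07, which is well within range. Now I'll close the lever.

Call:
{"api": "step_arm", "payload": {
  "plan": [
    {"dx": 0.217,"dy": 0.37,"dz": 0,"rx": 0,"ry": 0,"rz": 0,"claw": 1},
    {"dx": 0.03,"dy": 0.134,"dz": 0,"rx": 0,"ry": 0,"rz": 0,"claw": 1},
    {"dx": 0.03,"dy": 0.134,"dz": 0,"rx": 0,"ry": 0,"rz": 0,"claw": 1},
    {"dx": -0.01,"dy": 0.137,"dz": 0,"rx": 0,"ry": 0,"rz": 0,"claw": 1},
    {"dx": -0.015,"dy": 0.137,"dz": 0,"rx": 0,"ry": 0,"rz": 0,"claw": 1},
    {"dx": -0.05,"dy": 0.126,"dz": 0,"rx": 0,"ry": 0,"rz": 0,"claw": 1},
    {"dx": -0.053,"dy": 0.126,"dz": 0,"rx": 0,"ry": 0,"rz": 0,"claw": 1},
    {"dx": -0.087,"dy": 0.106,"dz": 0,"rx": 0,"ry": 0,"rz": 0,"claw": 1},
    {"dx": -0.087,"dy": 0.106,"dz": 0,"rx": 0,"ry": 0,"rz": 0,"claw": 1},
    {"dx": 0,"dy": 0,"dz": 0,"rx": 0,"ry": 0,"rz": 0,"claw": 1}
  ]
}}

```text
time_s: 15.9
ee_pos: [0.693, 0.1271, 0.1391]
eef_rot: [-3.14, -0.001, 1.308]
force: [-1.9, 2.9, -1.7]
grip_width: 0.0005
grip_force: 1.5
```

Call:
{"api": "step_arm", "payload": {
  "plan": [
    {"dx": -0.127,"dy": 0.08,"dz": 0,"rx": 0,"ry": 0,"rz": 0,"claw": 1},
    {"dx": -0.127,"dy": 0.08,"dz": 0,"rx": 0,"ry": 0,"rz": 0,"claw": 1},
    {"dx": -0.11,"dy": 0.03,"dz": 0,"rx": 0,"ry": 0,"rz": 0,"claw": 1},
    {"dx": -0.12,"dy": 0.03,"dz": 0,"rx": 0,"ry": 0,"rz": 0,"claw": 1},
    {"dx": 0,"dy": 0,"dz": 0,"rx": 0,"ry": 0,"rz": 0,"claw": 1},
    {"dx": 0,"dy": 0,"dz": 0,"rx": 0,"ry": 0,"rz": 0,"claw": 1}
  ]
}}

```text
time_s: 16.5
ee_pos: [0.702, 0.0746, 0.14]
eef_rot: [3.14, -0.0, 1.308]
force: [0.2, 1.1, -0.5]
grip_width: 0.0004
grip_force: 0.0
```

```bash
python3 -c "
from h import *
c=report()"
```

```text
nut phi mod 90: -34.81499408213083 0.717625213093231 320
lever 121 3.2588225289905197 [3.20301931 3.29536434] rmax 0.11794086227264163
tcp stand [0.0537 0.0737 0.1399]
```

Call:
{"api": "step_arm", "payload": {
  "plan": [
    {"dx": -0.04,"dy": 0,"dz": 0,"rx": 0,"ry": 0,"rz": 0,"claw": 1},
    {"dx": -0.03,"dy": 0,"dz": 0,"rx": 0,"ry": 0,"rz": 0,"claw": 1},
    {"dx": 0,"dy": 0,"dz": 0,"rx": 0,"ry": 0,"rz": 0,"claw": 1}
  ]
}}

```text
time_s: 16.85
ee_pos: [0.6996, 0.0676, 0.1396]
eef_rot: [3.141, -0.0, 1.308]
force: [-0.8, 0.1, 0.8]
grip_width: 0.0005
grip_force: 0.0
```

Call:
{"api": "step_arm", "payload": {
  "plan": [
    {"dx": 0.25,"dy": 0,"dz": 0,"rx": 0,"ry": 0,"rz": 0,"claw": 1},
    {"dx": 0.25,"dy": 0,"dz": 0,"rx": 0,"ry": 0,"rz": 0,"claw": 1},
    {"dx": 0,"dy": 0,"dz": -0.4,"rx": 0,"ry": 0,"rz": 0,"claw": 1},
    {"dx": 0,"dy": 0,"dz": -0.4,"rx": 0,"ry": 0,"rz": 0,"claw": 1},
    {"dx": 0,"dy": 0,"dz": -0.4,"rx": 0,"ry": 0,"rz": 0,"claw": 1},
    {"dx": 0.3,"dy": 0,"dz": 0,"rx": 0,"ry": 0,"rz": 0,"claw": 1},
    {"dx": 0,"dy": 0,"dz": 0,"rx": 0,"ry": 0,"rz": 0,"claw": 1}
  ]
}}

```text
time_s: 17.55
ee_pos: [0.7206, 0.1479, 0.2605]
eef_rot: [3.14, -0.001, 1.31]
force: [-0.4, -0.5, -1.1]
grip_width: 0.0002
grip_force: 0.0
```

```bash
python3 -c "
from h import *
c=report(); S=(cloud(c)-o)@R
zr=S[(abs(S[...,0])<.07)&(abs(S[...,1])<.01)&(S[...,2]>.22)&(S[...,2]<.26)]; print('top',np.percentile(zr[:,2],95))
cv2.imwrite('pics/n4.png',cv2.resize(c['img'][170:310,250:410,::-1],(640,560)))"
```

```text
nut phi mod 90: -34.90627916935512 0.718404677001295 321
lever 210 3.2603300492215848 [3.20419476 3.3073914 ] rmax 0.11793469865752906
tcp stand [0.0529 0.1477 0.259 ]
top 0.24493964449053682
```

View pics/n4.png

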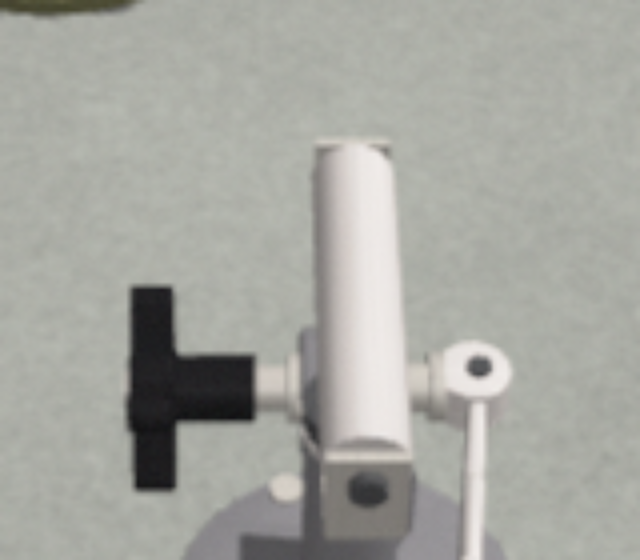

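The lever is closed at its stop, the nut is unchanged and the post is still home. The gripper is clear of everything, so I'm handing in.

```bash
python3 -c "
from h import *
print(hand_in())"
```

```text
the job is handed in; nothing more can be done
None
```

The job is handed in, with no verdict shown: the post is home, the nut is about 1.1 turns tighter (lever bites at about 1.45 rad, just short of straight out), the lever is fully closed and the arm is clear; I did not measure the squeeze or re-check the bobbin, strip and square, which the arm's path stayed clear of.

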